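# Flip the tray tags so that only the full sample trays show the disc

## Robot

A 6-joint arm with a two-finger parallel gripper is mounted at the origin on the work surface. World frame = base frame: x ahead of the robot, y to its left, z up, the work surface at z = 0. Lengths are in m, angles in rad, forces in N, time in s.
With the tool pointing down it reaches from about 0.3 to 0.775 m from the base axis. Payload 14.6 kg.
Tool frame: the origin (TCP) lies between the finger pads; the fingertips stand 14 mm ahead of it and the grasp point (between the pads) lies 5 mm behind it; z points along the fingers, y is the line along which they close (so a half turn about z gives the same grasp; the last joint's range is limited). The gripper opens to 94 mm and grips with 3 to 60 N. Pads are 16 mm wide; open, the fingers measure 119 mm over their backs; the gripper's body (75 mm by 177 mm) begins 78 mm behind the grasp point.
Start: joints at [-1.284, 0.3, 1.521, -0, 1.321, -0.067], TCP at [0.191, -0.516, 0.219] pointing down, gripper open.
Joint ranges: [-3.03, 3.03], [-0.79, 2.21], [0.23, 2.52], [-1.04, 4.18], [0, 3.07], [-2.55, 2.55]. Speed limits (rad/s): [2.22, 2.22, 2.57, 3.14, 3.14, 3.14].

## Interface

Orientations are given as [roll, pitch, yaw] about the fixed x, y, z axes, in that order (R = Rz(yaw) Ry(pitch) Rx(roll)).
In Python, from station import ctrl gives the robot as it stands. The module is installed in compiled form; this text tells all that it offers.
- The arm moves only by the tool move_arm, never from a script. Its argument "targets" is a list of rows, each a list of 7 numbers: the opening, from -1 (shut) to 1 (fully open), then the shift along the tool's x, y, z in units of 50 mm (1.0 is 50 mm), then the turn, a rotation vector about the tool's x, y, z in rad. A call has 1 to 12 rows; each row is the pose to reach, as a shift and turn from the pose commanded when the call began, along the tool's axes at that moment; what a row does not reach only later rows make up. A row lasts 1/10 s, in which the tool goes at most 50 mm and 8.59 degrees, less where a joint would pass 70% of its speed; a pose out of reach is approached as far as the arm can. A call with a gripper value outside its range is refused whole. The fingers move at their own pace and stop on an object; "grip_force" is the grip in N (left out, the last holds). Time passes only in rows, so rows that repeat a pose let the fingers close. It gives the time, the measured TCP pose, the force, the opening and the grip force at its end, in the units of the state.
- ctrl.get_obs(): the state, without advancing time (a new reading comes with each control period).
- ctrl.camera(name): name is "scene" or "side" or "wrist"; returns (picture, depth): 384x512x3 uint8, red, green, blue; 384x512 float32, m along the optical axis (not along the pixel's ray), 0 where there is no reading.
- ctrl.camera_params(name): a dict with "intrinsics" (3x3 intrinsics, pixels), "k1" (the pictures are not rectified: a ray, as slopes to the right and down, at radius r is drawn at 1 + k1 r^2 times it, then the intrinsics apply), "rvec" (rotation vector, rad) and "tvec" (3), from world to camera coordinates, as OpenCV has them; the wrist camera has in their place "T_tool_cam" (4x4, takes a point from camera to tool coordinates, whose origin is the TCP and whose axes are the flange's). Camera axes: x right, y down, z forward; pixel columns grow to the right and rows downward; lengths in m; the calibration is good to about 2 mm. A picture is of the moment at which its call begins: read the wrist's pose just before it. camera_params takes no time and is no camera call.
- ctrl.hand_in(): hands the job in; it is judged then, once.
Trained networks look in the newest picture that a camera, given by its name, has taken for a name from the list of things; names that differ only in an ending like _2 or _b are one class to them, and where a whole thing is asked for, a point or a joint stands for the part that bears it (a point fixed in the world has none). Each returns a list of dicts, best first, with "score" (0 to 1); they miss things now and then, are a little off and sometimes report something else, mostly with a low value. They report only what shows in the picture. A call takes as long as a camera call. They do not tell look-alikes from the thing itself.
- ctrl.cut_out(camera, target): "region" (384x512 bool, what is visible of it) and "point" ([column, row] in pixels, amid what is visible of it).
- ctrl.tip_of(camera, target): "point" ([column, row] in pixels: a listed point, or the origin of a listed thing).
The state is a dict: "time_s": time; "qpos": joint angles; "joint_vel": joint speeds; "tau": joint torques, N m; "ee_pos": TCP position; "eef_rot": TCP orientation; "force": force on the tool from outside, world axes, zero at the start; "moment": the same for the moment, N m; "grip_width": finger opening in m; "grip_force": force on a finger pad.
Only numpy, scipy, OpenCV 4.12 (cv2) and the standard library are available. Lean on these libraries where they do the work, as an engineer would, in place of code of your own. Each camera call takes 0.05 s, during which the arm holds its last target. There are 200 camera calls.

## Task

Bring the flip tags on the sample rack up to date: every full tray (all four places hold a tin) must have its tag tipped back towards the tray so that the round disc face is uppermost, and every tray with an empty place must have its tag tipped forward, away from the tray, so that the bar face is uppermost. Push over only the tags that are wrong, lightly with the closed fingertips and without pinching them, let each fall fully onto its stop, and leave the tags that are already right, the trays and everything else as they are.

Things in the scene. Friction and masses are not known exactly. Their poses are not given: they have to be found in the camera images.
- rack: fixed aluminium plate 220 (x) x 490 (y) x 6 mm on the bench with four tray bays side by side, 120 mm apart along y, and a rail along its front with a flip tag before each bay. Origin: plate centre, on the bench; x from rail to trays, z up. Tag hinges at x = -65 mm, tray centres at x = +45 mm. Trays and tags lie in any order; a tag belongs to the tray straight behind it
- tag1_hinge (a point): centre of the hinge pin of this tag, 50 mm above the bench; x points level towards its own tray, whose centre is 110 mm further on in x; y along the pin, z up
- bracket1: fixed steel bracket holding tag 1 on the rail: two cheeks, 58 mm over their outsides in y, 34 mm long in x, ending 6 mm above the pin; between them stop rods 10 mm either side of the pin, tops 7 mm above it. Origin 34 mm below the pin, axes as at tag1_hinge
- tag1 (a joint): lean (rad) of the white leaf: 50 mm wide, free edge 60 mm from the pin, 3 mm thick. 0 upright; +0.72 on the stop towards its tray, black disc (40 mm) up; -0.72 on the stop away from it, black bar (42 x 12 mm) up. At a stop its free edge is 40 mm level from the pin and 45 mm above it. No spring: pushed past upright with a light level push near its free edge, it falls to the other stop and stays
- tag2_hinge (a point): centre of the hinge pin of this tag, 50 mm above the bench; x points level towards its own tray, whose centre is 110 mm further on in x; y along the pin, z up
- bracket2: fixed steel bracket holding tag 2 on the rail: two cheeks, 58 mm over their outsides in y, 34 mm long in x, ending 6 mm above the pin; between them stop rods 10 mm either side of the pin, tops 7 mm above it. Origin 34 mm below the pin, axes as at tag2_hinge
- tag2 (a joint): lean (rad) of the white leaf: 50 mm wide, free edge 60 mm from the pin, 3 mm thick. 0 upright; +0.72 on the stop towards its tray, black disc (40 mm) up; -0.72 on the stop away from it, black bar (42 x 12 mm) up. At a stop its free edge is 40 mm level from the pin and 45 mm above it. No spring: pushed past upright with a light level push near its free edge, it falls to the other stop and stays
- tag3_hinge (a point): centre of the hinge pin of this tag, 50 mm above the bench; x points level towards its own tray, whose centre is 110 mm further on in x; y along the pin, z up
- bracket3: fixed steel bracket holding tag 3 on the rail: two cheeks, 58 mm over their outsides in y, 34 mm long in x, ending 6 mm above the pin; between them stop rods 10 mm either side of the pin, tops 7 mm above it. Origin 34 mm below the pin, axes as at tag3_hinge
- tag3 (a joint): lean (rad) of the white leaf: 50 mm wide, free edge 60 mm from the pin, 3 mm thick. 0 upright; +0.72 on the stop towards its tray, black disc (40 mm) up; -0.72 on the stop away from it, black bar (42 x 12 mm) up. At a stop its free edge is 40 mm level from the pin and 45 mm above it. No spring: pushed past upright with a light level push near its free edge, it falls to the other stop and stays
- tag4_hinge (a point): centre of the hinge pin of this tag, 50 mm above the bench; x points level towards its own tray, whose centre is 110 mm further on in x; y along the pin, z up
- bracket4: fixed steel bracket holding tag 4 on the rail: two cheeks, 58 mm over their outsides in y, 34 mm long in x, ending 6 mm above the pin; between them stop rods 10 mm either side of the pin, tops 7 mm above it. Origin 34 mm below the pin, axes as at tag4_hinge
- tag4 (a joint): lean (rad) of the white leaf: 50 mm wide, free edge 60 mm from the pin, 3 mm thick. 0 upright; +0.72 on the stop towards its tray, black disc (40 mm) up; -0.72 on the stop away from it, black bar (42 x 12 mm) up. At a stop its free edge is 40 mm level from the pin and 45 mm above it. No spring: pushed past upright with a light level push near its free edge, it falls to the other stop and stays
- tray_a: loose grey open tray 114 x 114 mm, rim 16 mm high, with 2 x 2 places for flat aluminium sample tins (50 mm across, tops 38 mm above the bench); an empty place is a bare dark ring on the tray floor. Full: all four places hold a tin. Origin: centre of the underside; x points away from its tag, z up
- tray_b: loose grey open tray 114 x 114 mm, rim 16 mm high, with 2 x 2 places for flat aluminium sample tins (50 mm across, tops 38 mm above the bench); an empty place is a bare dark ring on the tray floor. Full: all four places hold a tin. Origin: centre of the underside; x points away from its tag, z up
- tray_c: loose grey open tray 114 x 114 mm, rim 16 mm high, with 2 x 2 places for flat aluminium sample tins (50 mm across, tops 38 mm above the bench); an empty place is a bare dark ring on the tray floor. Not full: three tins and one empty place. Origin: centre of the underside; x points away from its tag, z up
- tray_d: loose grey open tray 114 x 114 mm, rim 16 mm high, with 2 x 2 places for flat aluminium sample tins (50 mm across, tops 38 mm above the bench); an empty place is a bare dark ring on the tray floor. Not full: one tin and three empty places. Origin: centre of the underside; x points away from its tag, z up
- spare_tin: loose aluminium sample tin, 50 mm across, 29 mm high, standing on the bench in front of the rack; origin at the centre of its underside. To be left alone
- cutting_ring: loose steel cutting ring, 68 mm across, 20 mm high, on the bench in front of the rack; origin at the centre of its underside. To be left alone
- weight: loose brass weight, 26 mm across, 31 mm high, standing on the rack plate behind the rail, half-way between the two middle tags; origin at the centre of its underside. To be left alone
- spatula: loose spatula lying on the bench at the left end of the rack. To be left alone
- dial_gauge: loose dial gauge, 58 mm across, 23 mm thick, lying face up at the right end of the rack, stem pointing away from the robot; origin at the centre of its underside. To be left alone
- porous_stones: two loose round porous stones, 61 mm across, stacked, 20 mm high together, on the bench to the right of the robot; origin at the centre of the underside. To be left alone
- wash_bottle: loose white bottle, 60 mm across, 160 mm high, standing on the bench to the right; origin at the centre of its underside. To be left alone
Things that resemble listed ones, but are neither listed nor needed, are in the scene too. Leave any pink look-alike of the tray_b alone. Leave any green or turquoise look-alike of the tray_a alone.

How it is judged:
By the outcome, as a careful person would: the job done as asked, in the order asked, and still so for the second after the job is handed in, with the robot touching nothing.
It also fails if it takes over 35 s, if anything falls off the work surface, if the arm or the gripper's body presses on something with over 40 N, if the wrist force passes 120 N, or if a joint passes its speed limit or range.

## Working session

There is one attempt and no reset: what is moved stays moved. The work goes in short steps, Python scripts to look and compute and a tool call to move; the robot and the scene stay as the last step left them, time stands still between calls to the robot, and variables do not carry over. Pictures are saved under pics/ and viewed, at most 10 in all, crops included, and the job is handed in when it is done.

Besides the shell and the picture viewer there is one more tool, called after "Emit:" in YAML: its name, and indented under it one key for each argument. move_arm: Moves the arm, as the interface text tells. Its arguments: {"type":"object","properties":{"targets":{"type":"array"},"grip_force":{"type":"number"}},"required":["targets"]}

```bash
mkdir -p pics
cat > h.py <<'E'
import numpy as np, cv2
from station import ctrl
def cam(name):
    o=ctrl.get_obs(); im,d=ctrl.camera(name); return o,im,d
def ext(name,o=None):
    p=ctrl.camera_params(name); K=np.array(p["intrinsics"]); k1=p["k1"]
    if name=="wrist":
        from scipy.spatial.transform import Rotation as R
        T=np.eye(4);T[:3,:3]=R.from_euler('xyz',o["eef_rot"]).as_matrix();T[:3,3]=o["ee_pos"]
        T=T@np.array(p["T_tool_cam"])
    else:
        M=np.eye(4);M[:3,:3]=cv2.Rodrigues(np.array(p["rvec"]))[0];M[:3,3]=np.ravel(p["tvec"]);T=np.linalg.inv(M)
    return K,k1,T
def ray(name,px,o=None):
    K,k1,T=ext(name,o)
    u=cv2.undistortPoints(np.array(px,float).reshape(-1,1,2),K,np.array([k1,0,0,0.]))[:,0]
    d=np.c_[u,np.ones(len(u))]@T[:3,:3].T
    return T[:3,3],d
def onz(name,px,z,o=None):
    c,d=ray(name,px,o); return c+d*((z-c[2])/d[:,2])[:,None]
E
python3 - <<'E'
from h import *
for n in ["scene","side"]:
    o,im,d=cam(n)
    cv2.imwrite(f"pics/{n}0.png",cv2.resize(im[:,:,::-1],(800,600)))
    for t in ["tag1_hinge","tray_a"]:
        for r in ctrl.tip_of(n,t):
            print(n,t,r["score"],np.round(r["point"]),onz(n,[r["point"]],0.05 if 'h' in t else 0.006).round(3))
print(o["time_s"],o["eef_rot"],o["ee_pos"])
E
```

```text
scene tag1_hinge 0.79 [215. 201.] [[ 0.558 -0.152  0.05 ]]
scene tag1_hinge 0.65 [265. 210.] [[ 0.513 -0.018  0.05 ]]
scene tag1_hinge 0.51 [335. 264.] [[0.599 0.228 0.05 ]]
scene tray_a 0.96 [200. 174.] [[ 0.419 -0.322  0.006]]
scene tray_a 0.96 [210. 142.] [[ 0.227 -0.437  0.006]]
scene tray_a 0.94 [312. 292.] [[0.666 0.207 0.006]]
scene tray_a 0.86 [225. 251.] [[ 0.663 -0.038  0.006]]
scene tray_a 0.8 [191. 237.] [[ 0.67  -0.143  0.006]]
scene tray_a 0.77 [269. 272.] [[0.664 0.091 0.006]]
scene tray_a 0.55 [409. 248.] [[0.394 0.341 0.006]]
side tag1_hinge 0.61 [238. 178.] [[ 0.546 -0.131  0.05 ]]
side tray_a 0.95 [208. 180.] [[ 0.654 -0.15   0.006]]
side tray_a 0.81 [252. 327.] [[0.384 0.345 0.006]]
side tray_a 0.75 [287. 164.] [[ 0.418 -0.292  0.006]]
side tray_a 0.71 [342. 146.] [[ 0.243 -0.448  0.006]]
side tray_a 0.62 [181. 228.] [[0.661 0.081 0.006]]
side tray_a 0.62 [196. 206.] [[ 0.649 -0.02   0.006]]
side tray_a 0.62 [162. 259.] [[0.666 0.2   0.006]]
side tray_a 0.56 [252. 138.] [[ 0.576 -0.426  0.006]]
side tray_a 0.24 [242. 183.] [[ 0.542 -0.159  0.006]]
side tray_a 0.2 [200. 218.] [[0.62  0.027 0.006]]
0.15 [-3.14073008e+00 -6.87127648e-05  3.53790699e-01] [ 0.19049671 -0.51576115  0.21903099]
```

View pics/scene0.png

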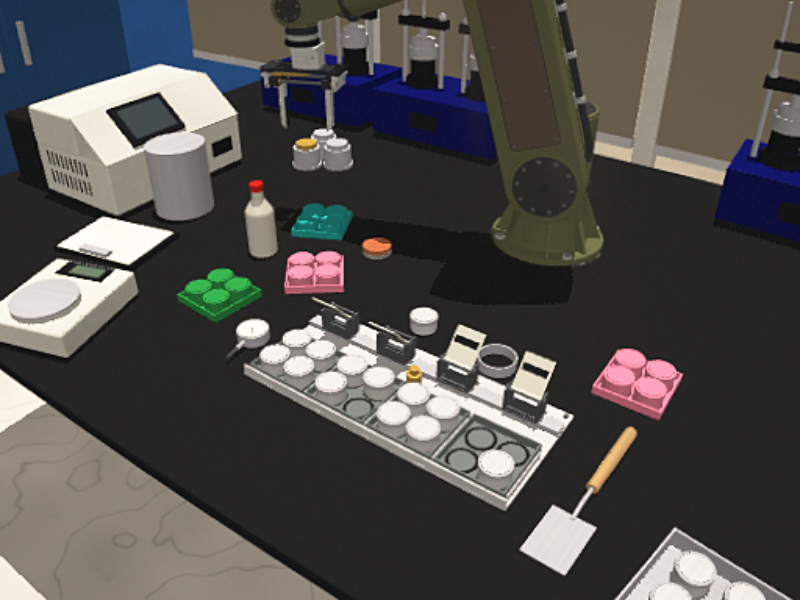

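View pics/side0.png

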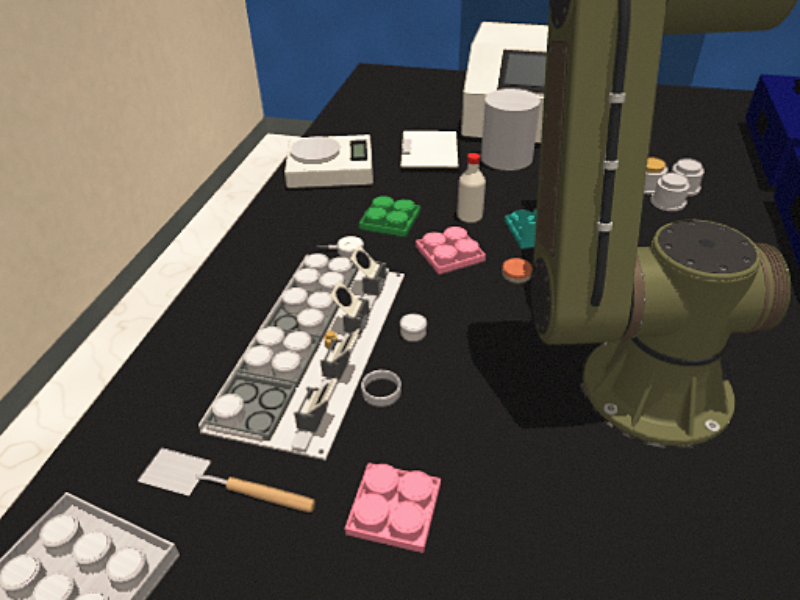

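The picture shows the four rack trays. The look-alikes all lie off the rack: pink at scene (315,272) and (637,382), green at (220,293), turquoise at (322,220), and the grey 3×n tray at (690,570).

| Tag (scene pixels) | y | Tray behind it | Tag face now | Verdict |
|---|---|---|---|---|
| (340,318) | ≈ -0.15 | full | disc | right |
| (395,343) | ≈ -0.03 | 3 tins | disc | wrong |
| (463,355) | ≈ 0.09 | full | bar | wrong |
| (530,385) | ≈ 0.2 | 1 tin | bar | right |

Next I go above the rack for one close look.

Emit:
move_arm:
  targets:
    - [-1,0,0,-1.6,0,0,0]
    - [-1,0,0,-1.6,0,0,0]
    - [-1,8.5,-7.9,-1.6,0,0,0.354]
    - [-1,8.5,-7.9,-1.6,0,0,0.354]
    - [-1,8.5,-7.9,-1.6,0,0,0.354]
    - [-1,8.5,-7.9,-1.6,0,0,0.354]
    - [-1,8.5,-7.9,-1.6,0,0,0.354]
    - [-1,8.5,-7.9,-1.6,0,0,0.354]
    - [-1,8.5,-7.9,-1.6,0,0,0.354]
    - [-1,8.5,-7.9,-1.6,0,0,0.354]
    - [-1,8.5,-7.9,-1.6,0,0,0.354]
    - [-1,8.5,-7.9,-1.6,0,0,0.354]

```text
time_s: 1.5
ee_pos: [0.416, -0.0688, 0.2997]
eef_rot: [3.141, -0.001, -0.0]
force: [0.9, -0.2, -0.2]
grip_width: 0.0023
grip_force: 0.0
```

Emit:
move_arm:
  targets:
    - [-1,0.8,-1.8,-0.4,0,0,0]
    - [-1,0.8,-1.8,-0.4,0,0,0]
    - [-1,0.8,-1.8,-0.4,0,0,0]
    - [-1,0.8,-1.8,-0.4,0,0,0]
    - [-1,0.8,-1.8,-0.4,0,0,0]

```text
time_s: 2.0
ee_pos: [0.4553, 0.0184, 0.3192]
eef_rot: [3.141, 0.0, -0.001]
force: [-0.4, -0.4, 0.7]
grip_width: 0.0007
grip_force: 0.0
```

Run:
```python
from h import *
o,im,d=cam("wrist"); n="wrist"
cv2.imwrite("pics/w0.png",cv2.resize(im[:,:,::-1],(800,600)))
for t,z in [("tag1_hinge",.05),("bracket1",.016),("tray_a",.006)]:
    for r in ctrl.tip_of(n,t):
        print(t,round(r["score"],2),np.round(r["point"]),onz(n,[r["point"]],z,o).round(4))
print(o["time_s"],o["eef_rot"],o["ee_pos"],o["qpos"])
```

```text
tag1_hinge 0.91 [367. 105.] [[ 0.549  -0.1521  0.05  ]]
bracket1 0.83 [216.  99.] [[0.5592 0.0853 0.016 ]]
bracket1 0.74 [285. 106.] [[ 0.5472 -0.0294  0.016 ]]
bracket1 0.65 [362. 104.] [[ 0.5512 -0.1572  0.016 ]]
bracket1 0.65 [139. 100.] [[0.5591 0.213  0.016 ]]
tray_a 0.9 [287.  30.] [[ 0.6631 -0.0297  0.006 ]]
tray_a 0.89 [438. 181.] [[ 0.4167 -0.3172  0.006 ]]
tray_a 0.83 [479. 264.] [[ 0.2406 -0.4392  0.006 ]]
tray_a 0.82 [137.  30.] [[0.6644 0.2082 0.006 ]]
tray_a 0.67 [ 92. 193.] [[0.3949 0.3254 0.006 ]]
tray_a 0.66 [364.  35.] [[ 0.6567 -0.1529  0.006 ]]
tray_a 0.63 [211.  28.] [[0.6665 0.0897 0.006 ]]
2.0 [ 3.14146800e+00  4.62764647e-04 -9.86422660e-04] [0.45530835 0.01836353 0.31919472] [-4.00155935e-02  2.44242765e-02  1.61038799e+00 -1.42907485e-04
  1.50723794e+00  1.53177624e+00]
```

View pics/w0.png

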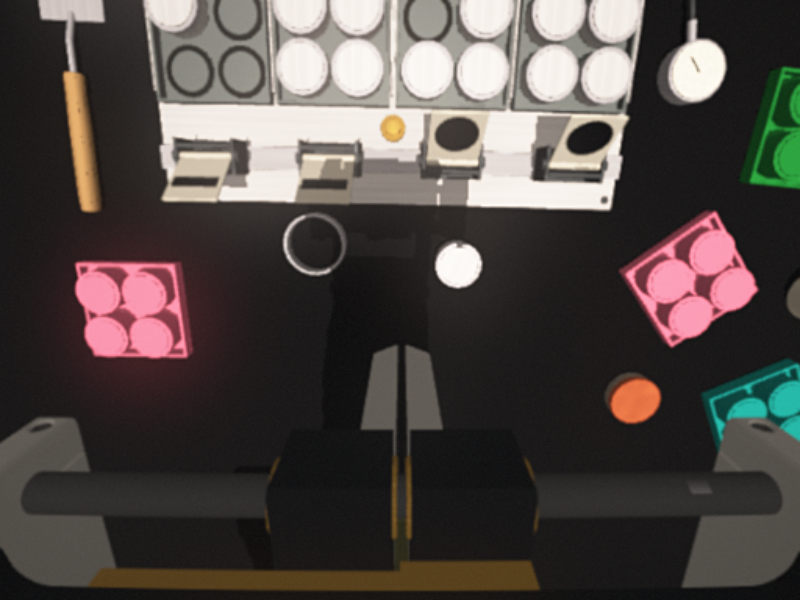

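The wrist view confirms the verdict. The trays, left to right, hold 1 tin, 4, 3 and 4. The tags at (200,175) and (327,175) show the bar; those at (457,135) and (588,140) show the disc. So the two middle tags are wrong: the hinge at about (0.554, 0.090) must be pushed back and the one at about (0.551, -0.029) forward.

Emit:
move_arm:
  targets:
    - [-1,0.4,-1.43,1,0,0,0]
    - [-1,0.4,-1.43,2,0,0,0]
    - [-1,0.4,-1.43,3,0,0,0]
    - [-1,0.4,-1.43,4,0,0,0]
    - [-1,0.4,-1.43,4.4,0,0,0]
    - [-1,0.4,-1.43,4.4,0,0,0]
    - [-1,0.4,-1.43,4.4,0,0,0]

```text
time_s: 2.9
ee_pos: [0.4761, 0.0902, 0.1006]
eef_rot: [3.142, 0.0, -0.001]
force: [0.1, -0.5, 0.9]
grip_width: 0.0003
grip_force: 0.0
```

Emit:
move_arm:
  targets:
    - [-1,0.2,0,0,0,0,0]
    - [-1,0.4,0,0,0,0,0]
    - [-1,0.55,0,0,0,0,0]
    - [-1,0.7,0,0,0,0,0]
    - [-1,0.85,0,0,0,0,0]
    - [-1,1.0,0,0,0,0,0]
    - [-1,1.15,0,0,0,0,0]
    - [-1,1.3,0,0,0,0,0]
    - [-1,1.42,0,0,0,0,0]
    - [-1,1.54,0,0,0,0,0]
    - [-1,1.66,0,0,0,0,0]
    - [-1,1.66,0,0,0,0,0]

```text
time_s: 4.1
ee_pos: [0.5592, 0.0906, 0.0994]
eef_rot: [-3.142, -0.0, -0.0]
force: [-0.3, 0.6, -0.3]
grip_width: 0.0005
grip_force: 0.0
```

Emit:
move_arm:
  targets:
    - [-1,0,0,0,0,0,0]
    - [-1,-0.4,0,0,0,0,0]
    - [-1,-1,0,0,0,0,0]
    - [-1,-1,0,-1,0,0,0]
    - [-1,-1,0,-2,0,0,0]
    - [-1,-1,0,-2.4,0,0,0]
    - [-1,-1,0,-2.4,0,0,0]

```text
time_s: 4.8
ee_pos: [0.5095, 0.0908, 0.2228]
eef_rot: [-3.141, -0.006, -0.0]
force: [0.3, -0.1, -0.6]
grip_width: 0.0004
grip_force: 0.0
```

Run:
```python
from h import *
o,im,d=cam("wrist"); print(o["time_s"],o["ee_pos"],o["force"])
o,im2,d=cam("scene")
cv2.imwrite("pics/c1.png",np.hstack([im[:,:,::-1][:260],])[:, :] if 0 else cv2.resize(np.vstack([im[:200,:,::-1],im2[190:340,100:400,::-1].repeat(1,0) if 0 else cv2.resize(im2[190:340,100:400,::-1],(512,256))]),(640,570)))
```

```text
4.8 [0.50947089 0.0908063  0.22275627] [ 0.26035775 -0.12167928 -0.56120011]
```

View pics/c1.png

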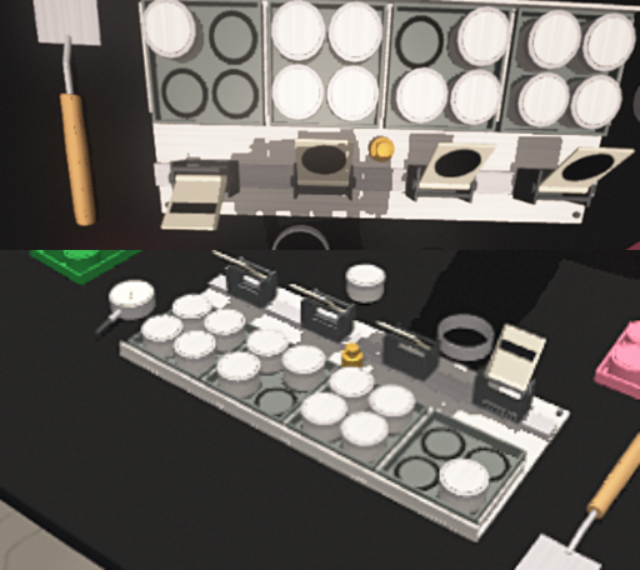

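The upper view shows the tag at (323,165) now on its disc; the others are unchanged and nothing was moved. Next is the tag at (455,165), from the tray side.

Emit:
move_arm:
  targets:
    - [-1,0.7,0.7,0,0,0,0]
    - [-1,1.4,1.4,0,0,0,0]
    - [-1,2.0,2.1,0,0,0,0]
    - [-1,2.3,2.4,0,0,0,0]
    - [-1,2.3,2.4,0,0,0,0]
    - [-1,2.3,2.4,0,0,0,0]
    - [-1,2.3,2.4,0.9,0,0,0]
    - [-1,2.3,2.4,1.8,0,0,0]
    - [-1,2.3,2.4,2.44,0,0,0]
    - [-1,2.3,2.4,2.44,0,0,0]
    - [-1,2.3,2.4,2.44,0,0,0]

```text
time_s: 6.0
ee_pos: [0.6235, -0.0287, 0.0984]
eef_rot: [-3.142, -0.0, 0.001]
force: [0.6, -0.2, 1.2]
grip_width: 0.0003
grip_force: 0.0
```

Emit:
move_arm:
  targets:
    - [-1,-0.2,0,0,0,0,0]
    - [-1,-0.35,0,0,0,0,0]
    - [-1,-0.5,0,0,0,0,0]
    - [-1,-0.65,0,0,0,0,0]
    - [-1,-0.8,0,0,0,0,0]
    - [-1,-0.95,0,0,0,0,0]
    - [-1,-1.1,0,0,0,0,0]
    - [-1,-1.25,0,0,0,0,0]
    - [-1,-1.37,0,0,0,0,0]
    - [-1,-1.49,0,0,0,0,0]
    - [-1,-1.61,0,0,0,0,0]
    - [-1,-1.61,0,0,0,0,0]

```text
time_s: 7.2
ee_pos: [0.5426, -0.0294, 0.0975]
eef_rot: [-3.142, 0.0, -0.0]
force: [-0.3, -0.8, 0.2]
grip_width: 0.0005
grip_force: 0.0
```

Emit:
move_arm:
  targets:
    - [-1,0,0,0,0,0,0]
    - [-1,0.4,0,0,0,0,0]
    - [-1,1,0,0,0,0,0]
    - [-1,1,0,-1,0,0,0]
    - [-1,1,0,-2,0,0,0]
    - [-1,0,0,-2.8,0,0,0]
    - [-1,-1,0,-3,0,0,0]
    - [-1,-1.6,0,-3,0,0,0]
    - [-1,-1.6,0,-3,0,0,0]

```text
time_s: 8.1
ee_pos: [0.4602, -0.0292, 0.2487]
eef_rot: [3.141, -0.002, -0.0]
force: [1.2, 0.1, 0.7]
grip_width: 0.0004
grip_force: 0.0
```

Run:
```python
from h import *
o,im,d=cam("wrist"); print(o["time_s"],o["ee_pos"],o["force"])
o,im2,d=cam("scene")
cv2.imwrite("pics/c2.png",cv2.resize(np.vstack([im[:200,:,::-1],cv2.resize(im2[190:340,100:400,::-1],(512,256))]),(640,570)))
```

```text
8.1 [ 0.46018235 -0.02920622  0.24867619] [1.18683935 0.05713289 0.69075023]
```

View pics/c2.png

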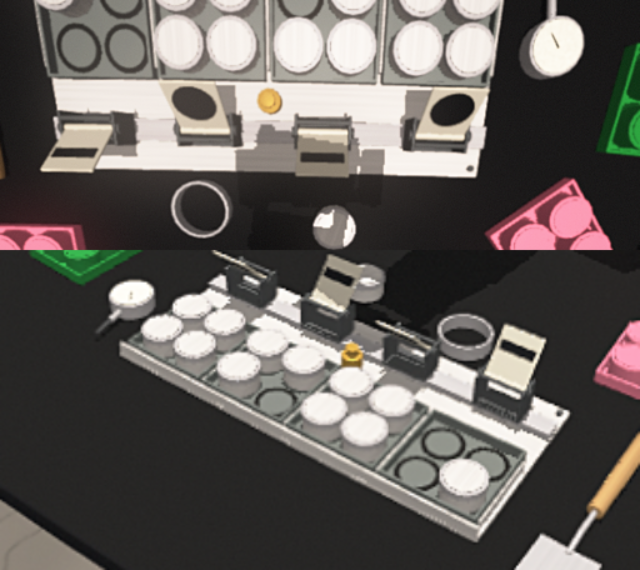

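The tags now read, left to right in the wrist view, bar (85,145), disc (200,105), bar (322,150) and disc (447,110). They match trays of 1, 4, 3 and 4 tins, and everything else is undisturbed.

```bash
python3 -c "from station import ctrl; print(ctrl.hand_in())"
```

```text
the job is handed in; nothing more can be done
None
```

I pushed over the two middle tags, which were the only wrong ones; in the last pictures all four tags match their trays and nothing else had moved, and the job was handed in at about 8 s of the 35 s allowed.

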